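Clear the charging tray, clip the battery packs in and switch on

TASK

With the scraper block, sweep all the sharp plastic splinters along the channel of the charging tray into the trough at its open end, never touching a splinter with the fingers, then stand the scraper back upright on the worktop. After the sweeping, fit every battery pack into the channel beside the others: hook its toe under the lip at the back and swing its heel down behind the front stop until it lies flat on the channel floor. Once all packs are in, throw the lever of the charging switch beside the tray fully over to the far side (on). Leave the tape roll, the timer and the reagent bottle where they are.

Things in the scene. Friction and masses are not known exactly. Their poses are not given: they have to be found in the camera images.
- dock: fixed grey charging tray, 142 mm in x (front to back), 341 mm in y. Origin at worktop level under the middle of its channel; x points from its front (low stop) to its back (lip), y along the channel towards its closed end, z up. The open-topped channel has a flat floor 30 mm above the worktop, x -65..+65 mm, y -130..+130 mm
- channel (a point): point on the channel floor at its middle, 30 mm above dock, same axes. The channel's end at y = +130 mm is closed by a wall 10 mm high, 6 mm thick; at y = -130 mm it is open: the floor ends in an edge and drops 26 mm into the trough
- lip (a point): middle of the lip's free edge, at its underside (x = +55 mm, 13 mm above the channel floor). Along the back of the channel a wall (inner face x = +65 mm) carries this lip, 6 mm thick, which overhangs the floor by 10 mm; lip top 19 mm, wall top 23 mm above the floor. Same axes as the tray
- stop (a point): middle of the front stop's top inner edge (x = -65 mm, 8 mm above the channel floor); the stop is 6 mm thick and runs the whole length of the channel. Same axes as the tray
- trough (a point): middle of the trough floor, 4 mm above the worktop, 165 mm from the channel's middle along -y of the tray, same axes. Inside, the trough measures 70 mm in y (-130 to -200 mm) and 134 mm in x; its three outer walls reach 4 mm above the channel floor
- scraper: loose scraper block standing on its foot, 0.2 kg: foot 104 (x) x 34 (y) x 22 mm (z), on it an upright wooden grip 84 x 24 mm, from z = 22 to 66 mm. Origin at the middle of the underside; x along its 104 mm width, the pushing faces look to +y and -y
- charge_lever_base: fixed grey switch block 70 (x) x 50 (y) x 25 mm beside the tray. Origin at the middle of its underside; the lever's hinge runs along its y, 22 mm above the origin; x points to the side where the lever is on
- charge_lever (a joint): angle of the charging switch's lever (rad): 0 = off, leaning 0.5 rad towards -x of its block; 1 = on, leaning 0.5 rad towards +x. A steel rod of 5 mm radius with a black ball at its end; a light push on the ball (about 1 N) moves it and it stays where it is left
- charge_lever_tip (a point): middle of the lever's ball (radius 13 mm), 80 mm from the hinge axis; 92 mm above the worktop at both ends of its travel, 102 mm half-way
- pack_a: grey battery pack lying on its base, about 0.25 kg; may be absent. Body 110 (x) x 54 (y) x 22 mm (z); at its +x end a toe 15 mm long, 40 mm wide, 8 mm thick, level with the underside (overall length 125 mm); on top an upright grip fin 60 (x) x 16 (y) mm, from z = 22 to 50 mm. Origin at the middle of the body's underside; x points to the toe, z up
- pack_a_toe (a point): tip of this pack's toe at the underside, 70 mm from its origin along its +x
- pack_b: grey battery pack lying on its base, about 0.25 kg; may be absent. Body 110 (x) x 54 (y) x 22 mm (z); at its +x end a toe 15 mm long, 40 mm wide, 8 mm thick, level with the underside (overall length 125 mm); on top an upright grip fin 60 (x) x 16 (y) mm, from z = 22 to 50 mm. Origin at the middle of the body's underside; x points to the toe, z up
- pack_b_toe (a point): tip of this pack's toe at the underside, 70 mm from its origin along its +x
- pack_c: grey battery pack lying on its base, about 0.25 kg; may be absent. Body 110 (x) x 54 (y) x 22 mm (z); at its +x end a toe 15 mm long, 40 mm wide, 8 mm thick, level with the underside (overall length 125 mm); on top an upright grip fin 60 (x) x 16 (y) mm, from z = 22 to 50 mm. Origin at the middle of the body's underside; x points to the toe, z up
- pack_c_toe (a point): tip of this pack's toe at the underside, 70 mm from its origin along its +x
- pack_d: grey battery pack lying on its base, about 0.25 kg; may be absent. Body 110 (x) x 54 (y) x 22 mm (z); at its +x end a toe 15 mm long, 40 mm wide, 8 mm thick, level with the underside (overall length 125 mm); on top an upright grip fin 60 (x) x 16 (y) mm, from z = 22 to 50 mm. Origin at the middle of the body's underside; x points to the toe, z up
- pack_d_toe (a point): tip of this pack's toe at the underside, 70 mm from its origin along its +x
- chip_0: loose white splinter of broken plastic, about 32 x 24 x 14 mm, 15 g, on the channel floor at the start; may be absent. Origin at the middle of its underside
- chip_1: loose white splinter of broken plastic, about 32 x 24 x 14 mm, 15 g, on the channel floor at the start; may be absent. Origin at the middle of its underside
- chip_2: loose white splinter of broken plastic, about 32 x 24 x 14 mm, 15 g, on the channel floor at the start; may be absent. Origin at the middle of its underside
- chip_3: loose white splinter of broken plastic, about 32 x 24 x 14 mm, 15 g, on the channel floor at the start; may be absent. Origin at the middle of its underside
- tape_roll: bystander: roll of brown tape, lying flat, 76x76x18 mm, origin at the middle of its underside
- timer: bystander: small white bench timer, lying flat, 58x58x19 mm, origin at the middle of its underside
- reagent_b: bystander: white reagent bottle with blue cap, standing, 62x62x120 mm, origin at the middle of its underside
Mind the look-alikes: they are no part of the job. Leave any turquoise look-alike of the pack_d alone.

How it is judged:
By the outcome, as a careful person would: the job done as asked, in the order asked, and still so for the second after the job is handed in, with the robot touching nothing.
Of pack_a, pack_b, pack_c, pack_d only 3 to 4 are there at a start; the rules pass over those that are not, and their reading is None.
Of chip_0, chip_1, chip_2, chip_3 only 2 to 4 are there at a start; the rules pass over those that are not, and their reading is None.
At some moment in a run one of pack_a, pack_b, pack_c, pack_d may be knocked a few centimetres aside while the robot is not near it.
It also fails if it takes over 208 s, if anything falls off the work surface, if the arm or the gripper's body presses on something with over 40 N, if the wrist force passes 120 N, or if a joint passes its speed limit or range.

ROBOT

A 6-joint arm with a two-finger parallel gripper is mounted at the origin on a cart in front of the work surface, level with it; the furniture and walls round the work are solid. World frame = base frame: x ahead of the robot, y to its left, z up, the work surface at z = 0. Lengths are in m, angles in degrees, forces in N, time in s.
With the tool pointing down it reaches from about 0.275 to 0.875 m from the base axis. Payload 12.5 kg.
Tool frame: the origin (TCP) lies on the centre line of the jaws, within the pads' length; the fingertips stand 25 mm ahead of it and the grasp point (between the pads) lies 6 mm ahead of it (robot.tip_extent is the distance from the TCP to the fingertips, in m); z points along the fingers, y is the direction in which the jaws open and shut (so a half turn about z gives the same grasp; the last joint's range is limited). The gripper opens to 85 mm and grips with 20 to 120 N. Pads are 22 mm wide; open, the fingers measure 114 mm over their backs; the gripper's body (76 mm by 85 mm) begins 54 mm behind the grasp point. The pads swing forward as they close: fully open they stand 13 mm farther back than shut.
Start: joints at [69.637, 20.094, 94.641, -0, 65.266, -4.847], TCP at [0.147, 0.53, 0.217] pointing down, gripper open.
Joint ranges: [-157.81, 157.81], [-45, 120.19], [0.68, 151.7], [-89.99, 269.99], [4.06, 180], [-164.3, 164.3]. Speed limits (degrees/s): [127.2, 127.2, 159.86, 180, 180, 180].

INTERFACE

Orientations are given as [roll, pitch, yaw] about the fixed x, y, z axes, in that order (R = Rz(yaw) Ry(pitch) Rx(roll)).
In Python, from bench import robot gives the robot as it stands. Calls block until the motion is done:
- robot.move_ptp(position, orientation): joint-space move of the TCP to a pose.
- robot.move_linear(position, ori=None, rate=0.15, threshold=None): straight line of the TCP; ori=None keeps the orientation; rate is the mean speed in m/s. With threshold (N) it stops when the force on the tool has changed by that much, and returns True; else False.
- robot.movej(angles): joint-space move.
- robot.gripper_to(opening, grasp_force=None): finger opening in m; grasp_force is the grip in N (None keeps the last); returns when the fingers have stopped.
- robot.dwell(seconds).
- robot.ik(position, orientation): joint angles nearest the present ones, or None.
- robot.get_obs(): the state.
- robot.snapshot(name): name is "side" or "top"; returns a dict with "color" (480x640x3 uint8, red, green, blue), "depth" (480x640 float32, m along the optical axis (not along the pixel's ray), 0 where there is no reading), "intrinsics" (3x3 intrinsics, pixels), "rvec" (rotation vector, rad) and "tvec" (3), from world to camera coordinates, as OpenCV has them. Camera axes: x right, y down, z forward; pixel columns grow to the right and rows downward; lengths in m; the calibration is good to about 2 mm. A picture is of the moment at which its call begins.
A pose or a line that the arm cannot do raises robot.PlanningError and nothing moves.
- robot.job_done(): hands the job in, once; it reports no verdict.
The state is a dict: "time_s": time; "q": joint angles; "joint_vel": joint speeds; "joint_efforts": joint torques, N m; "tcp_pos": TCP position; "ee_rot": TCP orientation; "force": force on the tool from outside, world axes, zero at the start; "ft_torque": the same for the moment, N m; "width": finger opening in m.
Only numpy, scipy, OpenCV 4.12 (cv2) and the standard library are available. Lean on these libraries where they do the work, as an engineer would, in place of code of your own. Each camera call takes 0.05 s, during which the arm holds its last target. There are 200 camera calls.

## Working session

There is one attempt and no reset: what is moved stays moved. The work goes in short steps, each a Python script; the robot and the scene stay as the last script left them, time stands still between calls to the robot, and variables do not carry over. Pictures are saved under pics/ and viewed, about 12 in all and at most 16, crops included, and the job is handed in when it is done.

```bash
ls; mkdir -p pics
cat > h.py <<'E'
import numpy as np, cv2
from bench import robot
def snap(n):
    s=robot.snapshot(n); return s
def save(s,name): cv2.imwrite('pics/'+name,cv2.cvtColor(s['color'],cv2.COLOR_RGB2BGR))
def cloud(s):
    K=s['intrinsics'];d=s['depth'];v,u=np.mgrid[:480,:640]
    P=np.stack([(u-K[0,2])/K[0,0]*d,(v-K[1,2])/K[1,1]*d,d],-1)
    R=cv2.Rodrigues(np.array(s['rvec'],float))[0]
    W=(P-np.array(s['tvec']).ravel())@R
    W[d==0]=np.nan
    return W
E
python3 - <<'E'
from h import *
for n in('top','side'):
    s=snap(n); save(s,n+'0.png'); np.savez(n+'0.npz',**s)
    R=cv2.Rodrigues(np.array(s['rvec'],float))[0];print(n,(-R.T@np.array(s['tvec']).ravel()).round(3),s['intrinsics'][0,0])
o=robot.get_obs();print(o['time_s'],o['tcp_pos'],o['ee_rot'],o['width'])
E
```

```text
pics
top [ 0.306 -0.031  1.572] 530.8240061432856
side [ 0.541 -0.909  0.904] 514.6047460907985
0.1 [0.14697759 0.52966698 0.2161295 ] [-1.79941856e+02 -7.54134460e-03  1.64483412e+02] 0.08540420782341263
```

View pics/top0.png

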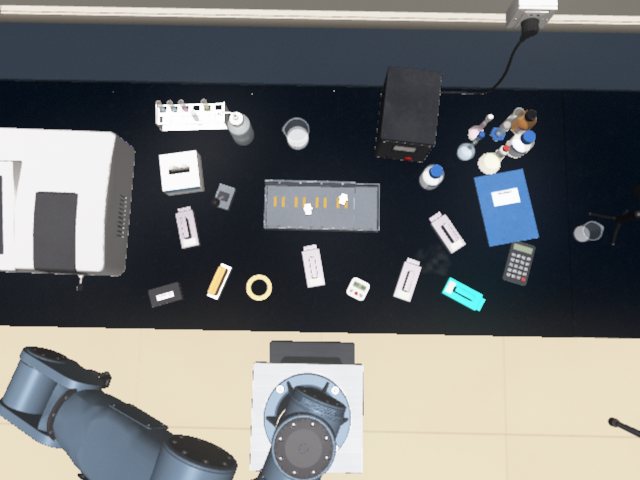

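View pics/side0.png

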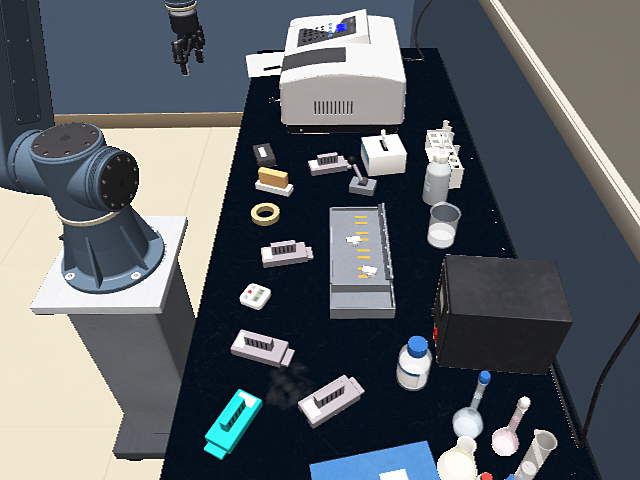

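Top view: packs (grey) at (187,228), (313,266), (407,280), (447,232). The look-alike is the turquoise one at (463,294), to be left alone. The scraper with the wooden grip is at (219,282); the black box at (165,295) and the white box at (181,172) are not it. The switch is at (224,196). Tray at (322,205) with its trough on the right (-y), and splinters at (307,209) and (343,199). Next I'll measure these.

```bash
cat >> h.py <<'E'
SEEDS=dict(p1=(187,228),p2=(313,266),p3=(407,280),p4=(447,232),scraper=(219,282),dock=(322,205),lever=(224,196),tape=(259,288),timer=(358,289))
def topxy(W,rgb,seed,r=26):
    pass
def proj(s,P):
    return cv2.projectPoints(np.array(P,float).reshape(-1,3),np.array(s['rvec'],float),np.array(s['tvec'],float),s['intrinsics'],None)[0].reshape(-1,2)
E
python3 - <<'E'
from h import *
T=np.load('top0.npz');S=np.load('side0.npz')
WT=cloud(T);WS=cloud(S)
z=WT[...,2]
print('table z',np.nanmedian(z[300:325,280:420]),np.nanstd(z[300:325,280:420]))
m=((z>0.008)).astype(np.uint8)
n,lab,st,ce=cv2.connectedComponentsWithStats(m)
for i in range(1,n):
    if st[i,4]<60 or ce[i][1]>325: continue
    q=WT[lab==i]
    r=cv2.minAreaRect(q[:,:2].astype(np.float32)*1000)
    print(ce[i].round(),st[i,4],'c',np.round(r[0]),'wh',np.round(r[1]),'a',round(r[2],1),'zmax',np.percentile(q[:,2],[50,98]).round(3))
# enlarged crops from both cams
a=T['color'][140:320,140:500][...,::-1];cv2.imwrite('pics/ctop.png',cv2.resize(a,None,fx=2.2,fy=2.2,interpolation=cv2.INTER_CUBIC))
a=S['color'][120:440,200:420][...,::-1];cv2.imwrite('pics/cside.png',cv2.resize(a,None,fx=1.85,fy=1.85,interpolation=cv2.INTER_CUBIC))
E
```

```text
table z -0.0009879380622081272 0.003975198042978089
[333.  48.] 57897 c [876. -14.] wh [1975.  259.] a 90.0 zmax [0.249 0.466]
[206. 118.] 2108 c [866. 320.] wh [294. 107.] a 80.3 zmax [0.062 0.166]
[509. 195.] 5878 c [ 642. -581.] wh [512. 182.] a 3.3 zmax [0.015 0.149]
[473. 141.] 588 c [ 807. -475.] wh [ 53. 110.] a 58.0 zmax [0.053 0.186]
[297. 133.] 669 c [819.  46.] wh [74. 72.] a 45.8 zmax [0.044 0.097]
[ 64. 202.] 18742 c [564. 686.] wh [339. 430.] a 86.2 zmax [0.209 0.228]
[181. 173.] 1682 c [698. 385.] wh [114. 113.] a 9.0 zmax [0.064 0.097]
[432. 177.] 495 c [ 705. -355.] wh [61. 79.] a 60.7 zmax [0.086 0.122]
[312. 206.] 4729 c [614. -34.] wh [344. 155.] a 89.6 zmax [0.03  0.053]
[224. 197.] 427 c [627. 262.] wh [51. 82.] a 73.6 zmax [0.026 0.106]
[636. 191.] 90 c [ 623. -851.] wh [39.  9.] a 29.2 zmax [0.215 0.238]
[188. 229.] 710 c [538. 367.] wh [122.  56.] a 14.5 zmax [0.021 0.051]
[619. 220.] 391 c [ 564. -889.] wh [ 98. 117.] a 5.6 zmax [0.056 0.153]
[448. 234.] 728 c [ 540. -403.] wh [124.  56.] a 33.8 zmax [0.022 0.052]
[589. 232.] 425 c [ 547. -816.] wh [55. 83.] a 14.1 zmax [0.046 0.074]
[313. 268.] 697 c [428. -10.] wh [117.  54.] a 10.9 zmax [0.021 0.052]
[407. 281.] 747 c [ 398. -287.] wh [ 56. 125.] a 71.7 zmax [0.022 0.052]
[219. 281.] 468 c [380. 262.] wh [ 34. 104.] a 68.8 zmax [0.058 0.069]
[259. 288.] 333 c [365. 147.] wh [75. 75.] a 38.8 zmax [0.016 0.023]
[358. 289.] 382 c [ 367. -142.] wh [57. 58.] a 64.2 zmax [0.016 0.024]
[462. 294.] 749 c [ 356. -451.] wh [125.  56.] a 62.3 zmax [0.022 0.051]
[166. 295.] 600 c [339. 418.] wh [53. 92.] a 17.5 zmax [0.026 0.033]
```

View pics/ctop.png

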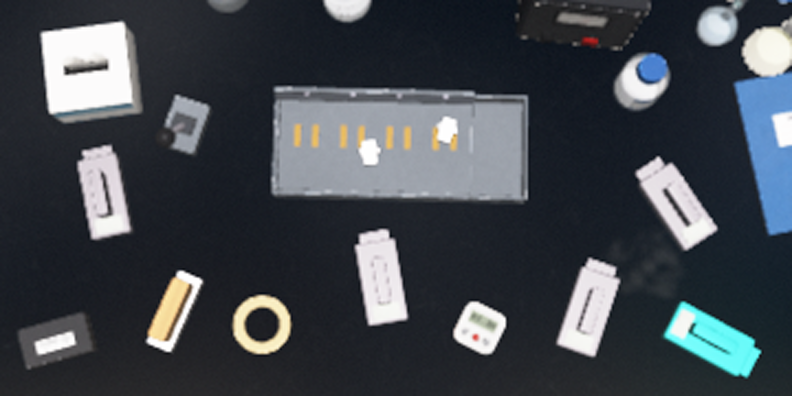

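View pics/cside.png

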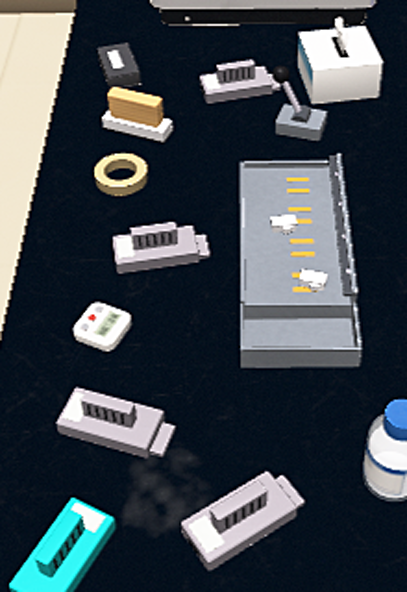

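```bash
cat >> h.py <<'E'
from scipy.optimize import minimize
UP=4
def box(x0,x1,y0,y1,z0,z1): return np.array([[x,y,z] for x in(x0,x1) for y in(y0,y1) for z in(z0,z1)])/1000.
PACK=[box(-55,55,-27,27,0,22),box(55,70,-20,20,0,8),box(-30,30,-8,8,22,50)]
SCR=[box(-52,52,-17,17,0,22),box(-42,42,-12,12,22,66)]
DOCK=[box(-71,71,-205,136,0,34),box(-71,-65,-130,136,0,38),box(65,71,-130,136,0,53),box(-71,71,130,136,0,40)]
LEV=[box(-35,35,-25,25,0,25)]
def pose(p):
    c,s=np.cos(p[2]),np.sin(p[2]);z=p[3] if len(p)>3 else 0
    return np.array([[c,-s,0],[s,c,0],[0,0,1]]),np.array([p[0],p[1],z])
def sil(s,model,p,o,shape):
    m=np.zeros(shape,np.uint8);R,t=pose(p)
    for b in model:
        q=(proj(s,b@R.T+t)-o+0.5)*UP-0.5
        cv2.fillConvexPoly(m,cv2.convexHull(np.round(q*16).astype(np.int32)),1,shift=4)
    return m
def fit(snaps,model,p0,thr=60,yaw=True):
    p0=np.array(p0,float);C=[]
    for s in snaps:
        R,t=pose(p0);q=proj(s,np.vstack(model)@R.T+t);a=np.floor(q.min(0)-7).astype(int);b=np.ceil(q.max(0)+7).astype(int)
        a=np.maximum(a,0)
        im=cv2.resize(s['color'][a[1]:b[1],a[0]:b[0]].max(2),None,fx=UP,fy=UP,interpolation=cv2.INTER_CUBIC)
        m=(im>thr).astype(np.uint8)
        n,lab,st,_=cv2.connectedComponentsWithStats(m)
        k=np.argmax(np.bincount(lab[(sil(s,model,p0,a,m.shape)>0)&(m>0)],minlength=n)[1:])+1
        cs=cv2.findContours((lab==k).astype(np.uint8),cv2.RETR_EXTERNAL,cv2.CHAIN_APPROX_NONE)[0]
        m=cv2.drawContours(np.zeros_like(m),cs,-1,1,-1);C.append((s,a,m))
    def ious(p): 
        r=[]
        for s,a,m in C:
            k=sil(s,model,p,a,m.shape);r.append((k&m).sum()/(k|m).sum())
        return r
    S=np.array([.001,.001,.01])
    f=lambda u:-sum(ious(p0+u*S))
    best=min((minimize(f,u0,method='Nelder-Mead',options=dict(initial_simplex=np.array(u0)+k*np.vstack([np.zeros(3),np.eye(3)]),maxiter=150,xatol=.03,fatol=1e-5)) for u0,k in(([0,0,0],5),([0,0,0],-4))),key=lambda r:r.fun)
    p=p0+best.x*S
    return p,np.round(ious(p),3)
E
python3 - <<'E'
from h import *
T=np.load('top0.npz');S=np.load('side0.npz')
T=dict(T);S=dict(S);r=np.radians
def go(n,M,p):
    for nm,sn in(('both',[T,S]),('top',[T])):
        q,i=fit(sn,M,p,thr=60 if n!='lev' else 50);print(n,nm,(q[:2]*1000).round(1),np.degrees(q[2]).round(2),i)
go('dock',DOCK,[.608,0,r(-1)])
go('p1',PACK,[.532,.365,r(14)])
go('p2',PACK,[.425,-.012,r(10.9)])
go('p3',PACK,[.393,-.285,r(-18)])
go('p4',PACK,[.535,-.4,r(33.8)])
go('scr',SCR,[.38,.262,r(-21)])
go('lev',LEV,[.627,.258,r(-106)])
# ball
for s,roi in((T,(185,215,205,235)),(S,(150,172,340,362))):
    pass
W=cloud(T)
sub=W[180:222,205:240].reshape(-1,3);b=sub[sub[:,2]>.08];print('ball',b.mean(0).round(4),len(b))
# chips
m=(T['color'].min(2)>180).astype(np.uint8);m[:185]=0;m[225:]=0;m[:,:270]=0;m[:,375:]=0
n,l,st,c=cv2.connectedComponentsWithStats(m)
for i in range(1,n):
    if st[i,4]>8: print('chip',c[i],st[i,4],np.nanmean(W[l==i],0).round(3))
E
```

```text
dock both [610.5   3.8] -0.64 [0.978 0.974]
dock top [611.7   3.6] -0.24 [0.99]
p1 both [535.  368.2] 13.81 [0.968 0.801]
p1 top [535.6 368.4] 13.77 [0.971]
p2 both [425.4  -8.5] 10.73 [0.938 0.941]
p2 top [426.8  -9. ] 10.81 [0.947]
p3 both [ 391.6 -284.7] -18.01 [0.97  0.935]
p3 top [ 392.5 -285.1] -18.18 [0.976]
p4 both [ 535.7 -406.4] 34.16 [0.943 0.928]
p4 top [ 537.  -406.9] 34.58 [0.953]
scr both [380.9 265.7] -22.2 [0.949 0.929]
scr top [381.4 265.6] -21.55 [0.952]
lev both [634.3 263.7] -196.12 [0.853 0.842]
lev top [635.5 262.3] -194.1 [0.86]
ball [0.599  0.2698 0.1019] 67
chip [342.71111111 198.31111111] 90 [ 0.631 -0.092  0.04 ]
chip [307.56382979 208.58510638] 94 [0.598 0.01  0.039]
```

```bash
cat >> h.py <<'E'
from scipy.spatial.transform import Rotation as Ro
DK=(.611,.0037,np.radians(-.45))
def dk(x,y,z):  # mm above channel floor in dock frame -> world m
    R,t=pose(DK); return R@np.array([x,y,z+30])/1000+t
def look(name=None):
    T=snap('top');S=snap('side')
    if name: save(T,name+'t.png');save(S,name+'s.png')
    return T,S
def stat(m=''):
    o=robot.get_obs();print(m,round(o['time_s'],1),np.round(o['tcp_pos'],4),np.round(o['ee_rot'],1),'F',np.round(o['force'],1),'w',round(o['width'],4),flush=True);return o
E
cat > scr.py <<'E'
from h import *
D=np.degrees
T,S=look();p,i=fit([T,S],SCR,[.381,.2657,np.radians(-22)]);print(p,i)
y=D(p[2])+180
robot.gripper_to(.06,50)
robot.move_ptp([p[0],p[1],.15],[180,0,y])
robot.move_linear([p[0],p[1],.054])
robot.gripper_to(.0,50);stat('gripped')
robot.move_linear([p[0],p[1],.16]);o=stat('lift')
yd=D(DK[2])+180
a=dk(-5,92,0)
robot.move_ptp([a[0],a[1],.16],[180,0,yd])
robot.move_linear([a[0],a[1],.100]);stat()
r=robot.move_linear([a[0],a[1],.080],rate=.02,threshold=4);o=stat('floor %s'%r)
z=o['tcp_pos'][2]+.0008
robot.move_linear([a[0],a[1],z],rate=.02)
b=dk(-5,-138,0)
r=robot.move_linear([b[0],b[1],z],rate=.07);stat('swept')
robot.dwell(.3)
robot.move_linear([b[0],b[1],.16])
robot.move_ptp([p[0],p[1],.13],[180,0,y])
robot.move_linear([p[0],p[1],.065])
r=robot.move_linear([p[0],p[1],.048],rate=.02,threshold=4);stat('down %s'%r)
robot.gripper_to(.06)
robot.move_linear([p[0],p[1],.16])
T,S=look('sw');stat()
a=T['color'][160:250,250:400][...,::-1];b=S['color'][140:330,230:420][...,::-1]
a=cv2.resize(a,(600,360));b=cv2.resize(b,None,fx=2,fy=2)
c=np.zeros((380,800,3),np.uint8);c[:,420:]=b;c[:252,:420]=cv2.resize(a,(420,252));cv2.imwrite('pics/sw.png',c)
E
python3 scr.py
```

```text
[ 0.38092146  0.26572779 -0.38788726] [0.947 0.93 ]
gripped 3.3 [0.3809 0.2657 0.054 ] [180.   -0.  157.8] F [ 0.2 -0.3  0.1] w 0.0003
lift 4.2 [0.3805 0.2655 0.1593] [-179.9   -0.   157.8] F [-0.5 -0.7  0. ] w 0.0001
 5.8 [0.6069 0.0963 0.1007] [180.    0.  179.6] F [ 0.5 -0.2 -0. ] w 0.0002
floor False 7.0 [0.6068 0.0957 0.0801] [180.    0.  179.5] F [ 0.2  0.1 -0.3] w 0.0002
swept 10.7 [ 0.6049 -0.1342  0.0809] [180.   -0.  179.6] F [-0.   0.3 -0.1] w 0.0002
down True 14.6 [0.3809 0.2657 0.0514] [-180.    -0.   157.8] F [-0.7 -0.5  7.7] w -0.0001
 16.1 [0.3804 0.2654 0.1591] [-1.799e+02 -1.000e-01  1.578e+02] F [ 0.  -0.5 -0.1] w 0.0601
```

Run:
```python
import cv2,numpy as np
S=cv2.imread('pics/sws.png');T=cv2.imread('pics/swt.png')
c=np.zeros((400,800,3),np.uint8)
c[:,:400]=cv2.resize(S[130:230,220:320],(400,400),interpolation=cv2.INTER_CUBIC)
c[:,400:]=cv2.resize(T[230:330,170:270],(400,400),interpolation=cv2.INTER_CUBIC)
cv2.imwrite('pics/sc.png',c)
```

```text
(no output)
```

View pics/sc.png

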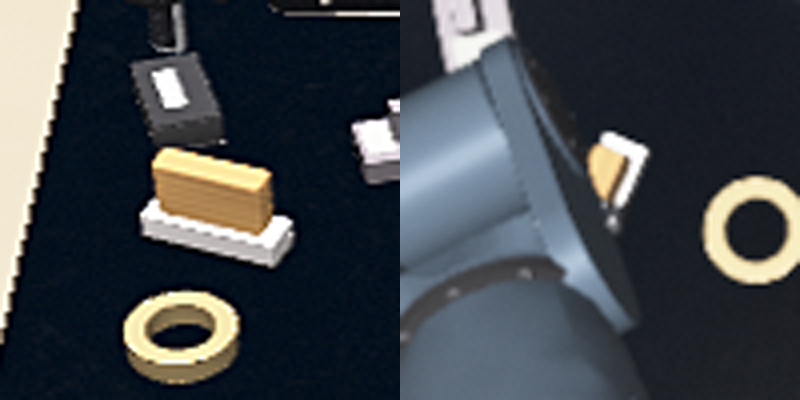

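Missed: the gripper closed to 0. In the side view it hangs beyond the scraper. The scraper still stands and no splinter was touched. I'll compare the projected TCP with the image.

Run:
```python
from h import *
S=np.load('side0.npz');T=np.load('top0.npz')
o=robot.get_obs()
for P in([.147,.53,.217],[.147,.53,.192],o['tcp_pos'],np.array(o['tcp_pos'])-[0,0,.025],[.381,.2657,.066],[.381,.2657,.0]): print(np.round(P,3),'side',proj(S,P).round(1),'top',proj(T,P).round(1))
im=cv2.imread('pics/sws.png')
for P in (np.array(o['tcp_pos'])-[0,0,.025],[.381,.2657,.066]):
    q=proj(S,P)[0];cv2.circle(im,tuple(int(v) for v in q.round()),2,(0,0,255),-1)
cv2.imwrite('pics/dbg.png',cv2.resize(im[0:260,150:410],(600,600)))
```

```text
[0.147 0.53  0.217] side [[195.7  77. ]] top [[ 93.4 369. ]]
[0.147 0.53  0.192] side [[197.3  84.9]] top [[ 97.6 367.9]]
[0.38  0.265 0.159] side [[269.2 141.9]] top [[208.7 278.7]]
[0.38  0.265 0.134] side [[270.1 149.9]] top [[210.6 279.3]]
[0.381 0.266 0.066] side [[272.4 170.6]] top [[215.4 280.4]]
[0.381 0.266 0.   ] side [[274.4 189.5]] top [[219.7 281.6]]
```

View pics/dbg.png

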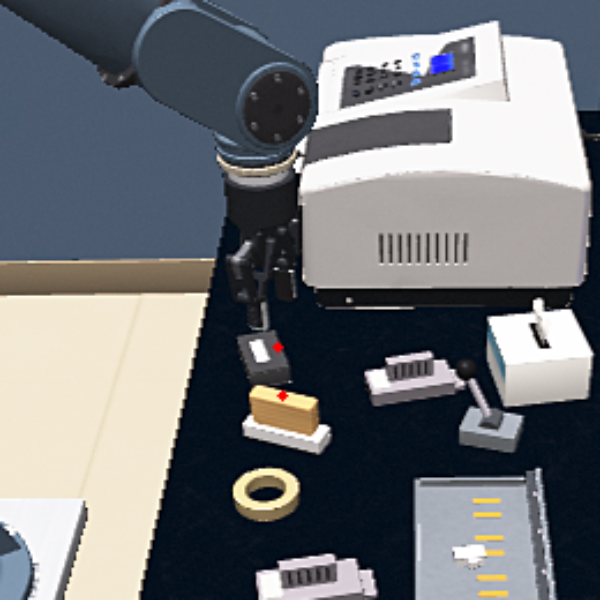

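Run:
```python
from h import *
S=snap('side');T=snap('top');W=cloud(S)
o=stat()
# fingertip pixels: rows 120..150, cols 245..285: points above 0.08
sub=W[110:150,240:285].reshape(-1,3);k=sub[(sub[:,2]>.10)&(sub[:,2]<.26)]
print(len(k))
for a,b in((.1,.13),(.13,.15),(.15,.17),(.17,.2),(.2,.26)):
    q=k[(k[:,2]>a)&(k[:,2]<b)]
    if len(q): print(a,b,len(q),q.min(0).round(3),q.max(0).round(3),q.mean(0).round(3))
print('base',proj(T,[0,0,0]),proj(T,[0,0,.3]),proj(S,[0,0,0]))
WT=cloud(T);print(np.nanmin(WT[...,0]),WT[330:334,300].round(3))
```

```text
16.2 [0.3806 0.2655 0.1593] [-1.799e+02 -1.000e-01  1.578e+02] F [-0.6  0.7 -0.1] w 0.06
502
0.1 0.13 3 [0.397 0.533 0.1  ] [0.4   0.535 0.103] [0.398 0.534 0.102]
0.17 0.2 106 [0.355 0.22  0.178] [0.402 0.301 0.2  ] [0.38  0.264 0.189]
0.2 0.26 393 [0.343 0.197 0.2  ] [0.411 0.312 0.26 ] [0.375 0.242 0.232]
base [[306.57678888 417.14763024]] [[303.42947052 443.41679873]] [[114.9792457  256.40330702]]
-0.44038144118660927 [[ 0.245  0.025 -0.   ]
 [ 0.242  0.025 -0.004]
 [ 0.239  0.025 -0.014]
 [ 0.201  0.053 -0.794]]
```

The depth cloud shows the gripper at the right xy, but the fingertips are about 40 mm higher than stated. The contact on the scraper's top at TCP z = 0.051 agrees. I'll check whether the offset lies along the tool or in world z.

Run:
```python
from h import *
print(robot.tip_extent, [a for a in dir(robot) if not a.startswith('_')])
robot.gripper_to(0.0)
for P,ori in(([.38,.1,.25],[180,0,180]),([.38,.1,.25],[180,35,180]),([.38,.1,.25],[180,-35,180])):
    robot.move_ptp(P,ori);robot.dwell(.3);o=stat(str(ori));S=snap('side');W=cloud(S)
    u,v=proj(S,o['tcp_pos'])[0].astype(int)
    sub=W[v-60:v+60,u-60:u+60].reshape(-1,3);t=np.array(o['tcp_pos'])
    ax=Ro.from_euler('xyz',o['ee_rot'],degrees=True).as_matrix()[:,2]
    d=sub-t;a=d@ax;r=np.linalg.norm(d-a[:,None]*ax,axis=1);k=(sub[:,2]>.12)&(np.linalg.norm(d,axis=1)<.12)
    q=sub[k];ak=a[k]
    lo=q[np.argsort(-ak)[:12]];print('foremost pts mean',lo.mean(0).round(4),'along',np.sort(ak)[-12:].mean().round(4),'off',(lo.mean(0)-t).round(4))
```

```text
0.025 ['PlanningError', 'dwell', 'get_obs', 'gripper_to', 'ik', 'job_done', 'move_linear', 'move_ptp', 'movej', 'snapshot', 'tip_extent']
[180, 0, 180] 17.9 [0.3799 0.1006 0.2495] [-1.8e+02 -1.0e-01 -1.8e+02] F [-0.2 -0.1 -0.6] w 0.0001
foremost pts mean [0.3805 0.0942 0.2669] along -0.0173 off [ 0.0007 -0.0064  0.0173]
[180, 35, 180] 18.9 [0.3805 0.0999 0.25  ] [-180.   35.  180.] F [ 0.4 -0.4 -0.7] w 0.0001
foremost pts mean [0.3697 0.0921 0.2647] along -0.0182 off [-0.0108 -0.0078  0.0147]
[180, -35, 180] 20.4 [0.3798 0.1001 0.2503] [-180.   -34.9 -180. ] F [-0.7 -0.7 -0. ] w 0.0
foremost pts mean [0.3881 0.0942 0.2646] along -0.0164 off [ 0.0083 -0.0059  0.0143]
```

The offset is along the tool axis: the real fingertips are 15 mm behind the reported TCP instead of 25 mm ahead, a 40 mm error. I'll correct for it in the helper and redo the scraper.

```bash
cat >> h.py <<'E'
OFF=.040
def sh(p,ori): return np.array(p)+OFF*Ro.from_euler('xyz',ori,degrees=True).as_matrix()[:,2]
def ptp(p,ori): robot.move_ptp(list(sh(p,ori)),list(ori))
def lin(p,ori,rate=.15,threshold=None): return robot.move_linear(list(sh(p,ori)),list(ori),rate,threshold)
def nom():
    o=robot.get_obs();return np.array(o['tcp_pos'])-OFF*Ro.from_euler('xyz',o['ee_rot'],degrees=True).as_matrix()[:,2]
E
cat > scr.py <<'E'
from h import *
import sys
D=np.degrees
T,S=look();p,i=fit([S],SCR,[.381,.2657,np.radians(-22)]);print(p,i)
p=np.array([.381,.2657,np.radians(-22)]) if np.linalg.norm(p[:2]-[.381,.2657])<.004 else p
y=D(p[2])+180;o1=[180,0,y]
robot.gripper_to(.06,50)
ptp([p[0],p[1],.15],o1)
print(lin([p[0],p[1],.056],o1,.1,threshold=8))
robot.gripper_to(.0,50);o=stat('gripped')
if o['width']<.018: sys.exit('miss')
lin([p[0],p[1],.16],o1);o=stat('lift')
if o['width']<.018: sys.exit('lost')
o2=[180,0,D(DK[2])+180]
a=dk(-5,92,0)
ptp([a[0],a[1],.16],o2)
lin([a[0],a[1],.096],o2)
r=lin([a[0],a[1],.076],o2,rate=.02,threshold=4);o=stat('floor %s'%r)
if not r: sys.exit('no floor')
z=nom()[2]+.0008;print('z',z)
b=dk(-5,-138,0)
lin([a[0],a[1],z],o2,rate=.02)
r=lin([b[0],b[1],z],o2,rate=.07);stat('swept')
robot.dwell(.3)
lin([b[0],b[1],.16],o2)
ptp([p[0],p[1],.13],o1)
lin([p[0],p[1],.066],o1)
r=lin([p[0],p[1],.046],o1,rate=.02,threshold=4);stat('down %s'%r)
robot.gripper_to(.06)
lin([p[0],p[1],.16],o1)
T,S=look('sw2');stat()
a=T['color'][160:250,250:400][...,::-1];b=S['color'][140:330,230:420][...,::-1]
c=np.zeros((380,800,3),np.uint8);c[:,420:]=cv2.resize(b,None,fx=2,fy=2);c[:252,:420]=cv2.resize(a,(420,252));cv2.imwrite('pics/sw2.png',c)
E
python3 scr.py
```

```text
[ 0.37999963  0.26631263 -0.41528107] [0.939]
False
gripped 23.5 [0.3812 0.2658 0.0164] [180.   0. 158.] F [-1.2 -1.1  5.8] w 0.0235
lift 24.4 [0.3806 0.2654 0.1193] [-179.9   -0.   158. ] F [-0.3  0.2 -2.2] w 0.0233
floor True 26.6 [0.6068 0.0955 0.0464] [-180.     0.   179.6] F [-0.6 -2.3  6. ] w 0.0232
z 0.08716517425287704
swept 30.3 [ 0.6049 -0.1341  0.0472] [180.   -0.  179.6] F [ 0.2  0.1 -2.1] w 0.0233
down True 34.1 [0.381  0.2657 0.0163] [180.   0. 158.] F [-0.7 -0.7  6.8] w 0.0233
 35.5 [0.3805 0.2654 0.1191] [-1.799e+02 -1.000e-01  1.580e+02] F [ 0.6 -0.6 -1.2] w 0.06
```

View pics/sw2.png

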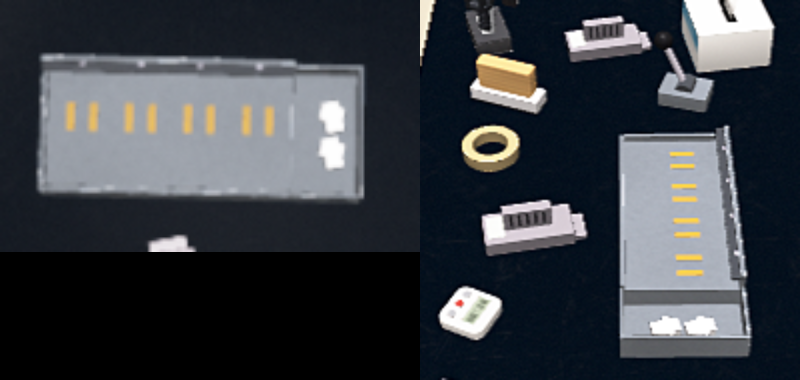

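Both splinters lie in the trough ((330,117) and (330,153) in the crop), the channel is clear, and the scraper stands upright. Now the packs, starting with p2.

```bash
cat > pack.py <<'E'
from h import *
import sys
D=np.degrees;H=.052
def tcp(tip,th):  # tip in dock mm above floor, th tilt deg -> nominal TCP, ori
    R=Ro.from_euler('xyz',[0,th,D(DK[2])],degrees=True).as_matrix()
    return dk(*tip)+R@np.array([-.070,0,H]),[180,th,D(DK[2])]
def locate(p0):
    T,S=look();r=[]
    for n,s in(('top',[T]),('side',[S]),('both',[T,S])):
        q,i=fit(s,PACK,p0);r.append((q,i));print(n,q[:2].round(4),D(q[2]).round(2),i)
    if min(r[2][1])>.9: return r[2][0]
    k=max(r[:2],key=lambda a:a[1][0])
    if k[1][0]<.92: sys.exit('not seen well')
    return k[0]
def run(p0,slot,tag):
    p=locate(p0);y=D(p[2]);og=[180,0,y]
    stat('start');robot.gripper_to(.042,60)
    ptp([p[0],p[1],.15],og)
    r=lin([p[0],p[1],H],og,.12,threshold=10)
    if r: stat('hit early');
    robot.gripper_to(0,60);o=stat('grip')
    if not .012<o['width']<.02: sys.exit('grip bad')
    lin([p[0],p[1],.19],og)
    if stat('lift')['width']<.012: sys.exit('lost')
    a,ot=tcp((48,slot,75),12);ptp(a,ot)
    a,ot=tcp((48,slot,12),12);lin(a,ot)
    a,ot=tcp((48,slot,2),12);r=lin(a,ot,.03,threshold=5)
    if r: stat('floor early')
    z=2
    X=68;a,ot=tcp((X,slot,z),12);r=lin(a,ot,.03,threshold=4);stat('wall %s'%r)
    R=Ro.from_euler('xyz',robot.get_obs()['ee_rot'],degrees=True).as_matrix()
    tipw=nom()+R@np.array([.070,0,H])   # tool x = pack x, tool z = -pack z
    Rd,td=pose(DK);t=Rd.T@(tipw-td)*1000-[0,0,30];print('tip dock at wall',t.round(1))
    xt=t[0]-1.5
    for th in(12,8,4,1.5,0):
        a,ot=tcp((xt,slot,z if th>1 else .6),th);r=lin(a,ot,.04,threshold=15)
        if r: stat('stopped th=%g'%th)
    stat('flat')
    robot.gripper_to(.034)
    a,ot=tcp((xt,slot,70),0);lin(a,ot);stat('done')
    T,S=look(tag)
    pd=dk(xt-70,slot,0);q,i=fit([T,S],PACK,[pd[0],pd[1],DK[2],.03]) if 0 else (None,None)
    a=T['color'][160:250,250:400][...,::-1];b=S['color'][180:330,310:420][...,::-1]
    c=np.zeros((450,780,3),np.uint8);c[:,450:]=cv2.resize(b,(330,450),interpolation=cv2.INTER_CUBIC);c[:270,:450]=cv2.resize(a,(450,270),interpolation=cv2.INTER_CUBIC);cv2.imwrite('pics/%s.png'%tag,c)
E
python3 -c "
from pack import *
run([.4254,-.0085,np.radians(10.8)],30,'k2')"
```

```text
top [ 0.4273 -0.0092] 11.28 [0.946]
side [ 0.4248 -0.0088] 11.79 [0.946]
both [ 0.4254 -0.0088] 10.7 [0.938 0.942]
start 35.6 [0.3807 0.2655 0.1192] [-1.799e+02 -1.000e-01  1.580e+02] F [ 0.  -1.   0.6] w 0.0603
grip 38.9 [ 0.4258 -0.0089  0.0127] [ 1.80e+02 -1.00e-01  1.07e+01] F [-0.5 -0.9  7. ] w 0.0147
lift 40.0 [ 0.4249 -0.0087  0.1493] [-1.80e+02  1.00e-01  1.07e+01] F [ 0.2 -0.5 -2.3] w 0.015
wall True 42.3 [0.6071 0.0337 0.0579] [180.   12.1  -0.5] F [ 0.1 -0.7 -2. ] w 0.015
tip dock at wall [61.8 30.   1.4]
flat 43.6 [0.6017 0.0337 0.0429] [-1.8e+02  1.0e-01 -5.0e-01] F [ 0.  -0.6 -1.4] w 0.0148
done 44.5 [0.6011 0.0338 0.1114] [-180.     0.    -0.5] F [-0.3  0.  -0.1] w 0.0339
```

View pics/k2.png

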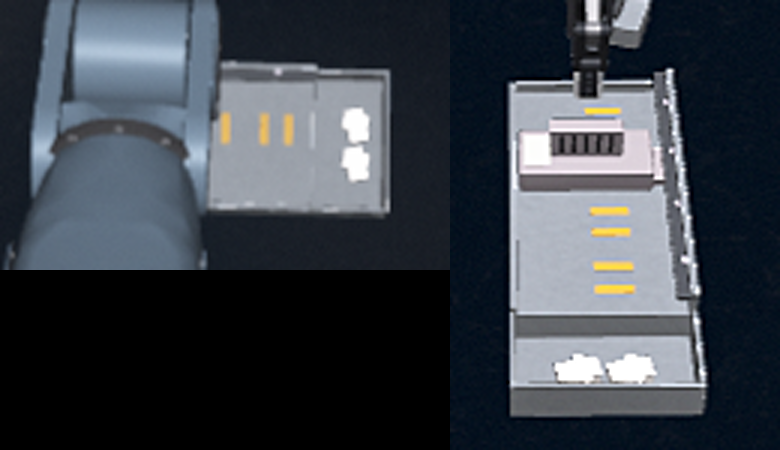

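p2 lies flat behind the stop with its toe under the lip (crop around (585,155)). Next p1 goes into slot +90.

```bash
python3 -c "
from pack import *
run([.535,.368,np.radians(13.8)],90,'k1')" ; python3 -c "
from pack import *
run([.3916,-.2847,np.radians(-18)],-30,'k3')"
```

```text
top [0.5178 0.3921] 11.25 [0.967]
side [0.515  0.3919] 13.02 [0.89]
both [0.517  0.3922] 11.38 [0.961 0.876]
start 44.7 [0.601  0.0338 0.1109] [-1.8e+02  1.0e-01 -5.0e-01] F [-0.7  0.1 -0.1] w 0.0341
grip 47.7 [0.5182 0.3924 0.0129] [-1.80e+02 -1.00e-01  1.12e+01] F [-1.  -1.4  6.3] w 0.0144
lift 48.7 [0.5173 0.3918 0.1488] [1.80e+02 1.00e-01 1.12e+01] F [-0.9  0.4 -2.7] w 0.0151
wall True 51.5 [0.6094 0.0936 0.0577] [180.   12.1  -0.5] F [-0.3  0.5 -2.5] w 0.0144
tip dock at wall [63.6 89.9  1.3]
flat 52.8 [0.6042 0.0937 0.0429] [-1.8e+02  1.0e-01 -5.0e-01] F [ 1.  -0.1 -1.5] w 0.0146
done 53.8 [0.6034 0.0937 0.1114] [180.    0.   -0.5] F [ 0.3 -0.1  0.2] w 0.034
top [ 0.393  -0.2852] -18.1 [0.976]
side [ 0.3904 -0.2831] -18.87 [0.945]
both [ 0.3916 -0.2847] -18.03 [0.969 0.938]
start 54.0 [0.6033 0.0937 0.1109] [ 1.8e+02  1.0e-01 -5.0e-01] F [ 0.  -0.9  0.2] w 0.0341
grip 57.1 [ 0.3919 -0.285   0.0127] [ 1.8e+02 -1.0e-01 -1.8e+01] F [-0.2  0.8  6.5] w 0.0143
lift 58.2 [ 0.3912 -0.2843  0.1492] [-1.8e+02  1.0e-01 -1.8e+01] F [ 1.  -0.2 -4.1] w 0.0147
wall True 61.0 [ 0.6075 -0.0262  0.0578] [-180.    12.1   -0.4] F [-0.7  1.5 -3.8] w 0.0151
tip dock at wall [ 62.6 -30.    1.3]
flat 62.3 [ 0.6021 -0.0263  0.0429] [-1.8e+02  1.0e-01 -5.0e-01] F [-0.2 -0.2 -3. ] w 0.0143
done 63.3 [ 0.6015 -0.0262  0.1114] [-180.     0.    -0.4] F [-0.5  0.3 -0.4] w 0.034
```

p1 had been knocked about 3 cm, and the re-look before the grasp caught it. Now p4 into slot -90.

```bash
python3 -c "
from pack import *
run([.536,-.4065,np.radians(34.3)],-90,'k4')
ptp([.40,.26,.25],[180,0,158]);T,S=look('all');stat()
W=cloud(T);Rd,td=pose(DK)
Q=(W-td)@Rd
for y in(90,30,-30,-90):
    r=[]
    for xa,xb in((-58,-48),(-47,-35),(30,42)):
        m=(Q[...,0]*1000>xa-8)&(Q[...,0]*1000<xb-6)&(abs(Q[...,1]*1000-y)<22);r.append(round(float(np.nanmedian(Q[...,2][m])*1000-30),1))
    print(y,r)
a=T['color'][160:250,250:400][...,::-1];b=S['color'][180:330,310:420][...,::-1]
c=np.zeros((450,780,3),np.uint8);c[:,450:]=cv2.resize(b,(330,450),interpolation=cv2.INTER_CUBIC);c[:270,:450]=cv2.resize(a,(450,270),interpolation=cv2.INTER_CUBIC);cv2.imwrite('pics/all.png',c)
"
```

```text
top [ 0.5371 -0.407 ] 34.61 [0.953]
side [ 0.5344 -0.4046] 33.96 [0.944]
both [ 0.5356 -0.4064] 34.22 [0.942 0.932]
start 63.5 [ 0.6014 -0.0262  0.1109] [-1.8e+02  1.0e-01 -4.0e-01] F [-0.   0.1  0. ] w 0.0338
grip 66.5 [ 0.536  -0.4067  0.0128] [179.9  -0.   34.2] F [-1.4  1.3  7.6] w 0.0152
lift 67.5 [ 0.5351 -0.406   0.1488] [-179.9    0.    34.2] F [ 0.1 -0.5 -3. ] w 0.0149
wall True 70.3 [ 0.6066 -0.0862  0.0578] [-180.    12.2   -0.4] F [ 0.2 -0.6 -3. ] w 0.0147
tip dock at wall [ 62.2 -89.9   1.3]
flat 71.6 [ 0.6012 -0.0863  0.0429] [ 1.8e+02  1.0e-01 -4.0e-01] F [ 0.4  0.3 -1.5] w 0.0146
done 72.6 [ 0.6006 -0.0861  0.1114] [-180.     0.    -0.5] F [-0.4  0.7  0.5] w 0.0339
 74.6 [0.4003 0.2597 0.2098] [-180.    -0.   157.9] F [-0.2 -0.5  0.6] w 0.0341
90 [20.0, 21.7, 20.1]
30 [20.3, 21.6, 20.6]
-30 [19.5, 20.9, 20.9]
-90 [20.9, 21.7, 21.2]
```

View pics/all.png

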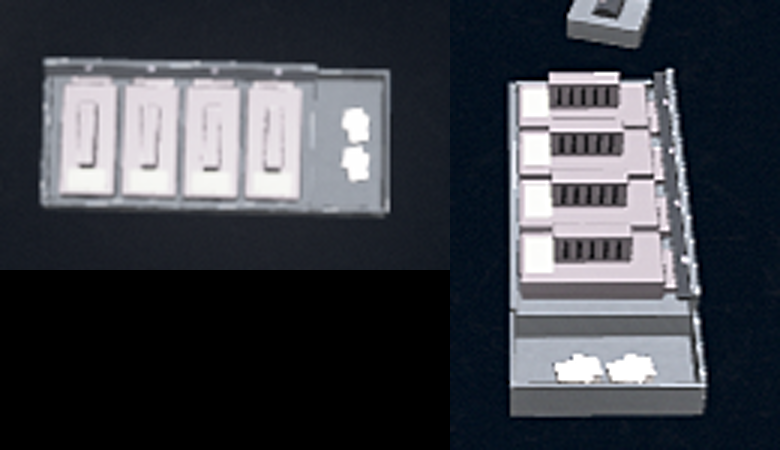

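All four packs lie flat: the body tops read 20–22 mm above the floor at both ends. The toes are under the lip and the splinters are in the trough. Now the lever.

Run:
```python
from h import *
b=np.array([.6343,.2637]);y=np.radians(-16);d=np.array([np.cos(y),np.sin(y)])
ori=[180,0,164]
robot.gripper_to(0,40)
P=lambda s,z=.108:[*(b+d*s),z]
ptp(P(-.095,.2),ori);lin(P(-.095),ori)
r=lin(P(.028),ori,.06,threshold=8);stat('push %s'%r);print('s',(nom()[:2]-b)@d)
lin(P(-.02),ori);lin(P(-.03,.2),ori)
ptp([.40,.2,.30],ori)
T,S=look('lev');o=stat()
W=cloud(T);sub=W[170:225,200:245].reshape(-1,3);k=sub[(sub[:,2]>.08)&(sub[:,2]<.13)];print('ball',k.mean(0).round(4),len(k))
c=np.zeros((600,800,3),np.uint8);c[:]=cv2.resize(S['color'][100:340,180:500][...,::-1],(800,600),interpolation=cv2.INTER_CUBIC);cv2.imwrite('pics/lev.png',c)
```

```text
push True 78.1 [0.6483 0.2593 0.067 ] [-179.9   -0.3  164. ] F [-2.4  0.7  2.6] w 0.0004
s 0.014819180637757673
 80.3 [0.4008 0.2002 0.2593] [-180.   -0.  164.] F [ 0.3 -0.  -0.4] w -0.0002
ball [0.6677 0.2485 0.0992] 66
```

View pics/lev.png

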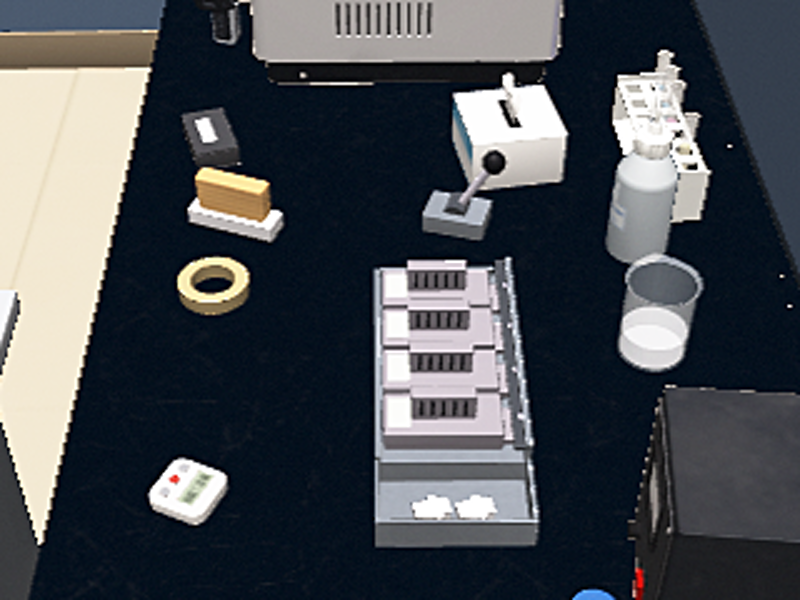

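```bash
python3 -c "
from h import *
stat();robot.job_done()"
```

```text
80.3 [0.4008 0.2002 0.2593] [-180.   -0.  164.] F [ 0.3 -0.  -0.4] w -0.0002
the job is handed in; nothing more can be done
```

The job is done and was handed in at 80 s. Both splinters were swept into the trough with the scraper, and the scraper was stood back upright in its place. All four packs were then fitted into the channel, and the charging switch was thrown on.

**What went wrong on the way**
- **First scraper grasp missed.** The real fingertips sat about 40 mm farther back along the tool than the description says. After the miss, the empty gripper went through the sweep motion in the air. It then came down on the scraper's top at about 8 N, and nothing moved. I measured the offset with the side camera, corrected for it, and redid the sweep.
- **Pack_a–d, leftmost one knocked.** It had moved about 3 cm during the run. The look before grasping caught it and I picked it from its new place.

**Last checks**
- **Packs:** body tops read 19.5–21.7 mm above the channel floor at both ends (nominal 22 mm), so they lie flat. In the pictures the toes are under the lip and the heels behind the stop.
- **Lever:** the ball moved about 72 mm by the depth mean, against 77 mm for full travel. The rod biases that mean inward. The fingers stopped at the force limit about where the far end stop should be, so I read it as fully on.
- **Rest of the scene:** in the last side picture the splinters are in the trough, the scraper is upright, and the tape roll and timer have not moved. The reagent bottle was almost out of that crop, and the turquoise look-alike was out of it. The robot did not go to either of them.

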